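# Lever open the seed canister with the scraper

## Task

Pick up the flat-bladed scraper, slide its blade under the front lip of the rectangular aluminium seed canister and lever the hinged lid up until it stays well open, most of the way to upright. Then lay the scraper down flat on the floor of the black plant tray, beside the cultivator and not on it, without dropping it in. Only the scraper may touch the canister, never the gripper, and leave everything else where it is.

Things in the scene. Friction and masses are not known exactly. Their poses are not given: they have to be found in the camera images.
- scraper: Scraper lying flat, 195 long, 0.14 kg. Origin: centre of its underside; x points along it to the blade, z up. Wooden handle x -97.5 to 2.5, 20 wide, 24 high. Stainless blade on to x = 97.5, 22 wide, 2.5 thick, at mid-height (mid-plane z = 12, parallel to the underside). Centre of mass near x = -17. At the start the blade points away from the robot, within 45 degrees of +x.
- scraper_tip (a point): Middle of the blade's front edge: x = 97.5, y = 0, z = 12 in the scraper's frame (same axes).
- canister: Rectangular aluminium seed canister with hinged lid, fixed, upright. Origin: centre of underside, z up; its lip side (front, robot side) is -x. Box 120 deep (x), 110 wide, rim at z = 90, walls 4. Lid 114 wide, 5 thick, lies on the rim. Below the lip a fixed bead, 60 wide, juts from the wall to x = -70, z 74 to 80: lid shut, the blade gap is 10 high (z 80 to 90), ending at the wall x = -60.
- seed_lid (a joint): Angle of the canister's lid, rad: 0 shut, 1.57 upright, stop at 1.75. It turns about the canister's y direction through point lid_hinge, the lip rising. May start up to 0.05 ajar. Stiff friction hinge (0.22 N m: about 2 N at the lip, besides the 0.09 kg lid): the lid stays at whatever angle it is left.
- lid_hinge (a point): Point on the hinge axis, mid-width: x = 60, y = 0, z = 90 in the canister's frame; at the level of the lid's underside. Same axes as the canister.
- lid_lip (a point): Middle of the front edge of the lip's underside, 136 from the hinge axis; moves with the lid (its x points back along the lid to the hinge). The lip, 40 wide and 5 thick, juts from the lid's front: lid shut, from the wall at canister x = -60 to x = -76, underside at canister z = 90.
- tray: Black plastic plant tray, fixed to the shelf, open on top, 290 long (x) by 170 wide (y) by 35 high, walls and floor 5 thick: inner floor 280 x 160 at z = 5. Origin at the centre of its underside, z up. 
- cultivator: Stainless three-pronged hand cultivator, 215 long, lying in the tray along the tray's length in the half with negative tray y. Origin at the centre of its underside, z up. x along the tool to the prongs: handle 26 diameter from x = -105 to 0, prongs spread 63 wide at x = 75 to 112, up to 26 high. Leave it.
- small_pot: White glazed ceramic pot, tapered, 76 diameter at the rim, 80 high, close beside the canister on its -y side. Origin at the centre of its underside, z up. Leave it.
- round_tin: Round aluminium tin with push-on cap, 76 diameter, 105 high, close beside the canister on its +y side. Origin at the centre of its underside, z up. Leave it shut and in place.
- saucer: Terracotta saucer, 100 diameter, 16 high, on the shelf in front of the canister. Origin at the centre of its underside, z up. Leave it.
- wide_pot: Blue glazed ceramic pot, tapered, 110 diameter at the rim, 100 high, at the back of the shelf. Origin at the centre of its underside, z up. Leave it.
- bottle: Grey plastic bottle with cap, 66 diameter, 170 high, at the back. Origin at the centre of its underside, z up. Leave it.
- tamper: Wooden soil tamper, board 75 x 90 x 22 with an arched handle along y, 58 high in all, at the back. Origin at the centre of its underside, z up. Leave it.
Mind the look-alikes: they are no part of the job. Leave any green or yellow look-alike of the canister alone.

How it is judged:
On the way, in this order (a step that is already met when the one before it is completed fails the run):
1. the scraper, touching the canister, has begun to lift the lid (between 0.12 and 0.9 rad open) (value of joint seed_lid between 0.12 and 0.9 rad and contact force between scraper and canister above 0.2 N), for 0.05 s.
2. the lid is open past 1.15 rad (value of joint seed_lid above 1.15 rad), for 0.1 s.
At the end, for the whole second after the job is handed in: The lid stands still, open past 1.15 rad (66 degrees), and the scraper lies released and at rest in the tray, right way up, flat on its floor (underside within 5 mm of the floor, tilt under 0.10 rad, origin within 60 mm along x and 75 mm along y of the tray's middle), not resting on the cultivator (value of joint seed_lid above 1.15 rad and not (velocity of joint seed_lid above 0.05 rad/s) and not (velocity of joint seed_lid below -0.05 rad/s) and x of scraper in the frame of tray between -0.06 and 0.06 m and y of scraper in the frame of tray between -0.075 and 0.075 m and z of scraper in the frame of tray below 0.01 m and angle between scraper's own z axis and vertical below 0.1 rad and contact force between scraper and cultivator below 0.5 N and linear speed of scraper below 0.02 m/s and angular speed of scraper below 0.2 rad/s); the robot touches nothing.
It fails at once if the gripper or arm touches the canister or its lid (over 1 N) (contact force between any of the fingers, the arm and canister above 1 N).
It fails at once if the scraper is dropped into or rammed against the tray (over 40 N) (contact force between scraper and tray above 40 N).
It fails at once if a pot, tin, saucer, bottle, tamper or the cultivator is displaced by more than 25 mm (distance of any of cultivator, small_pot, round_tin, saucer, wide_pot, bottle, tamper from where it was at the start of the episode above 0.025 m).
It fails at once if a pot, tin, bottle or the tamper is knocked over (leans over 0.5 rad) (angle between any of small_pot, round_tin, saucer, wide_pot, bottle, tamper's own z axis and vertical above 0.5 rad).
It also fails if it takes over 50 s, if anything falls off the work surface, if the arm or the gripper's body presses on something with over 40 N, if the wrist force passes 120 N, or if a joint passes its speed limit or range.

## Robot

A 7-joint arm with a two-finger parallel gripper is mounted at the origin on the work surface. World frame = base frame: x ahead of the robot, y to its left, z up, the work surface at z = 0. Lengths are in m, angles in rad, forces in N, time in s.
With the tool pointing down it reaches from about 0.4 to 0.925 m from the base axis. Payload 5.6 kg.
Tool frame: the origin (TCP) lies between the finger pads; the fingertips stand 11 mm ahead of it and the grasp point (between the pads) lies 8 mm behind it (ctrl.tcp_to_tips is the z of the fingertips in the tool frame, in m); z points along the fingers, y is the direction in which the jaws open and shut (so a half turn about z gives the same grasp; the last joint's range is limited). The gripper opens to 85 mm and grips with 20 to 120 N. Pads are 22 mm wide; open, the fingers measure 114 mm over their backs; the gripper's body (76 mm by 85 mm) begins 54 mm behind the grasp point. The pads swing forward as they close: fully open they stand 13 mm farther back than shut.
Start: joints at [1.124, 0.468, -0.012, 1.603, 0.006, 1.071, -0.056], TCP at [0.255, -0.598, 0.242] pointing down, gripper open.
Joint ranges: [-2.53, 2.53], [-0.31, 2.02], [-1.57, 1.55], [0.28, 2.44], [-1.29, 4.43], [0.15, 1.84], [-2.92, 2.92]. Speed limits (rad/s): [2.57, 2.57, 3.14, 3.14, 3.14, 3.14, 3.14].

## Interface

Orientations are given as a rotation vector (axis times angle).
In Python, from cell import ctrl gives the robot as it stands. The module is installed in compiled form; this text tells all that it offers.
- The arm moves only by the tool apply_moves, never from a script. Its argument "plan" is one flat list of numbers, 5 for each row, row after row: the shift along the world's x, y, z in m, then the turn about the world's z in rad, then the opening, from 0 (shut) to 1 (fully open). In form: [x, y, z, twist, claw, x, y, z, twist, claw, ...]. A call has 1 to 12 rows; each row is the pose to reach, as a shift and turn from the pose commanded when the call began; what a row does not reach only later rows make up. A row lasts 1/8 s, in which the tool goes at most 62.5 mm and 10.7 degrees, less where a joint would pass 70% of its speed; a pose out of reach is approached as far as the arm can. A call with a gripper value outside its range is refused whole. The fingers move at their own pace and stop on an object; the grip force is fixed at half the most. Time passes only in rows, so rows that repeat a pose let the fingers close. It gives the time, the measured TCP pose, the force and the opening at its end, in the units of the state.
- ctrl.state(): the state, without advancing time (a new reading comes with each control period).
- ctrl.get_image(name): name is "side" or "top"; returns a dict with "img" (384x512x3 uint8, red, green, blue), "depth" (384x512 float32, m along the optical axis (not along the pixel's ray), 0 where there is no reading), "fovy" (degrees; the focal length in pixels is half the picture's height over the tangent of half this angle, whatever the lens; pixels are square), "cx", "cy" (the principal point, pixels), "camera_from_world" (4x4, takes a point from world to camera coordinates). Camera axes: x right, y up, looking along -z (the intrinsics and any distortion apply to the point x, -y, -z); pixel columns grow to the right and rows downward; lengths in m; the calibration is good to about 2 mm. A picture is of the moment at which its call begins.
- ctrl.job_done(): hands the job in, once; it reports no verdict.
The state is a dict: "time": time; "joint_pos": joint angles; "qvel": joint speeds; "tau": joint torques, N m; "eef_pos": TCP position; "ee_rot": TCP orientation; "ft_force": force on the tool from outside, world axes, zero at the start; "wrist_torque": the same for the moment, N m; "opening": opening from 0.0 (shut) to 1.0 (fully open).
Only numpy, scipy, OpenCV 4.12 (cv2) and the standard library are available. Lean on these libraries where they do the work, as an engineer would, in place of code of your own. Each camera call takes 0.05 s, during which the arm holds its last target. There are 200 camera calls.

## Working session

There is one attempt and no reset: what is moved stays moved. The work goes in short steps, Python scripts to look and compute and a tool call to move; the robot and the scene stay as the last step left them, time stands still between calls to the robot, and variables do not carry over. Pictures are saved under pics/ and viewed, about 8 in all and at most 12, crops included, and the job is handed in when it is done.

Besides the shell and the picture viewer there is one more tool, called after ">>>" in YAML: its name, and indented under it one key for each argument. apply_moves: Moves the arm, as the interface text tells. Its arguments: {"type":"object","properties":{"plan":{"type":"array","items":{"type":"number"}}},"required":["plan"]}

```bash
mkdir -p pics
cat > h.py <<'E'
import numpy as np, cv2
from cell import ctrl
def get(n,save=None):
    d=ctrl.get_image(n)
    if save: cv2.imwrite('pics/'+save,d['img'][:,:,::-1])
    d['f']=192/np.tan(np.radians(d['fovy'])/2); d['wc']=np.linalg.inv(d['camera_from_world']); return d
def world(d):
    "HxWx3 world points from depth"
    v,u=np.mgrid[0:384,0:512]; z=d['depth']
    p=np.stack([(u-d['cx'])/d['f']*z,-(v-d['cy'])/d['f']*z,-z,np.ones_like(z)],-1)
    w=(p@d['wc'].T)[...,:3]; w[z==0]=np.nan; return w
def ray(d,u,v,h):
    o=d['wc'][:3,3]; r=d['wc'][:3,:3]@np.array([(u-d['cx'])/d['f'],-(v-d['cy'])/d['f'],-1])
    return o+r*(h-o[2])/r[2]
E
python3 - <<'E'
from h import *
for n in('top','side'):
    d=get(n,n+'0.png'); np.savez(n+'0.npz',**d); print(n,d.keys(),d['fovy'],d['cx'],d['cy'],d['wc'].round(3).tolist(),(d['depth']==0).mean())
s=ctrl.state();print(s,ctrl.tcp_to_tips)
E
```

```text
top dict_keys(['img', 'depth', 'fovy', 'cx', 'cy', 'camera_from_world', 'f', 'wc']) 50.570381665706236 258.33991731904723 194.93613549539398 [[0.0, 0.996, -0.091, 0.373], [-1.0, -0.0, -0.002, -0.008], [-0.002, 0.091, 0.996, 1.415], [0.0, 0.0, 0.0, 1.0]] 0.003962198893229167
side dict_keys(['img', 'depth', 'fovy', 'cx', 'cy', 'camera_from_world', 'f', 'wc']) 57.6508713298351 255.14081368509665 192.09967001195326 [[-0.787, 0.393, -0.476, -0.065], [-0.617, -0.488, 0.617, 0.74], [0.011, 0.779, 0.626, 0.81], [0.0, 0.0, 0.0, 1.0]] 0.004079182942708333
{'time': 0.1, 'joint_pos': array([ 1.12400789,  0.4682958 , -0.0116133 ,  1.60350998,  0.00603223,
        1.07141473, -0.05631755]), 'qvel': array([-0.00109506, -0.0018594 ,  0.00017509, -0.00337274, -0.00164638,
        0.00103272, -0.00027434]), 'tau': array([ 5.31740188e-04, -5.33515477e+01,  2.13832757e-02, -2.51961941e+01,
        1.14847283e-02,  4.32485860e-03,  9.40366078e-06]), 'eef_pos': array([ 0.25513969, -0.59731391,  0.24143817]), 'ee_rot': array([-3.07630337e+00, -6.29574706e-01,  7.13327774e-04]), 'ft_force': array([ 0.61666836,  0.03326752, -0.72149078]), 'wrist_torque': array([ 0.0191643 ,  0.00225538, -0.012171  ]), 'opening': 1.0005602690221547} 0.011
```

View pics/top0.png

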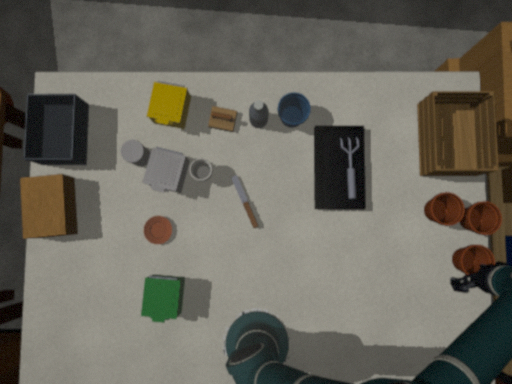

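View pics/side0.png

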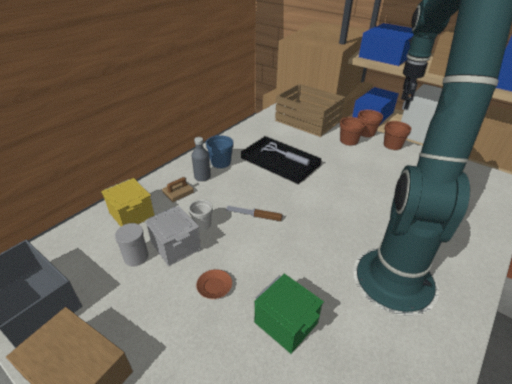

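The top view shows the scraper at about px (238,180)→(258,225), with its blade up and to the left. The aluminium canister is at (165,170) between the tin (133,152) and the small pot (201,170). The tray is at (340,167) with the cultivator in its right half and the saucer at (158,230). Next I'll measure these.

Run:
```python
from h import *
d=dict(np.load('top0.npz')); w=world(d); z=w[...,2]; np.set_printoptions(precision=4,suppress=True)
im=d['img']; hsv=cv2.cvtColor(im,cv2.COLOR_RGB2HSV)
def rect(name,m,h=None):
    n,l,st,c=cv2.connectedComponentsWithStats(m.astype(np.uint8)); k=1+np.argmax(st[1:,4]); q=l==k
    P=w[q]; P=P[~np.isnan(P).any(1)]; r=cv2.minAreaRect(P[:,:2].astype(np.float32)*1000)
    print(name,len(P),'mean',P.mean(0),'med z',np.median(P[:,2]),'rect',r); return q,P
def box(u0,u1,v0,v1):
    b=np.zeros(z.shape,bool); b[v0:v1,u0:u1]=1; return b
print('table z',np.nanmedian(z[240:260,200:240]))
rect('lid',box(142,189,140,200)&(z>.085)&(z<.102))
rect('tin',box(118,150,135,170)&(z>.095))
rect('pot',box(186,218,155,186)&(z>.07))
rect('saucer',box(138,178,212,248)&(z>.008))
rect('tray',box(300,380,115,220)&(z>.025)&(z<.045))
rect('cult',box(325,366,130,205)&(im.min(2)>90))
q,P=rect('wood',box(225,270,165,235)&(hsv[...,1]>90)&(hsv[...,2]>60))
q2,P2=rect('scr',box(225,270,165,235)&(z>.008))
print(np.nanpercentile(P[:,2],[5,50,95]))
mid=P.mean(0); 
x0=cv2.resize(im[125:250,115:275,::-1],None,fx=5,fy=5,interpolation=cv2.INTER_CUBIC)[:600]
cv2.imwrite('pics/crop1.png',x0)
```

```text
table z 0.0005480186841149148
lid 1221 mean [0.5833 0.3035 0.0976] med z 0.09789712718793231 rect ((578.2635498046875, 305.9285888671875), (115.36417388916016, 141.873046875), 75.72237396240234)
tin 433 mean [0.6394 0.4072 0.1054] med z 0.10542904307528689 rect ((640.190185546875, 407.6595458984375), (73.37238311767578, 73.82235717773438), 44.43069839477539)
pot 121 mean [0.5837 0.1876 0.0791] med z 0.07966754600724935 rect ((583.04736328125, 186.5628662109375), (74.17794799804688, 74.02372741699219), 33.58781433105469)
saucer 413 mean [0.3838 0.3437 0.0133] med z 0.013130187681357208 rect ((383.3858642578125, 342.19158935546875), (95.93255615234375, 96.89461517333984), 43.23405075073242)
tray 507 mean [ 0.6015 -0.2874  0.0339] med z 0.03424673733542516 rect ((599.54638671875, -284.27117919921875), (171.5337677001953, 289.7264404296875), 89.94122314453125)
cult 172 mean [ 0.5569 -0.321   0.028 ] med z 0.028639605132200874 rect ((574.9683227539062, -320.3878173828125), (163.94554138183594, 16.20212745666504), 2.128591775894165)
wood 105 mean [0.4339 0.023  0.0242] med z 0.023925097065784495 rect ((433.850830078125, 22.965595245361328), (85.39288330078125, 14.702431678771973), 22.98743438720703)
scr 340 mean [0.4824 0.0433 0.0191] med z 0.019043923001039853 rect ((482.7337951660156, 40.49989318847656), (195.2427520751953, 26.665285110473633), 24.33466339111328)
[0.0195 0.0239 0.0287]
```

View pics/crop1.png

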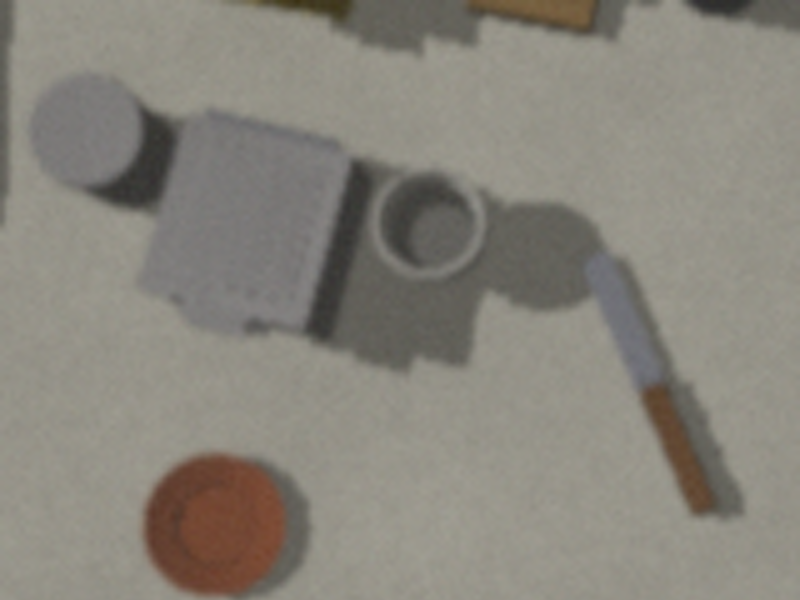

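Run:
```python
from h import *
np.set_printoptions(precision=4,suppress=True)
d=dict(np.load('top0.npz')); im=d['img'].astype(int); z=world(d)[...,2]
b=np.zeros(z.shape,bool); b[165:235,225:272]=1
wood=b&(im[...,0]-im[...,2]>35); blade=b&(im[...,2]-im[...,0]>8)&(im.sum(2)>300)
def line(m,h):
    n,l,st,c=cv2.connectedComponentsWithStats(m.astype(np.uint8)); k=1+np.argmax(st[1:,4]); v,u=np.nonzero(l==k)
    P=np.array([ray(d,a,bb,h)[:2] for a,bb in zip(u,v)]); c=P.mean(0); e=np.linalg.eigh(np.cov(P.T))[1][:,1]; e*=np.sign(e[0])
    t=(P-c)@e; print(len(P),'c',c,'yaw',np.arctan2(e[1],e[0]),'t',t.min(),t.max(),'ends',c+e*t.min(),c+e*t.max()); return c
a=line(wood,.024); c=line(blade,.0135); e=c-a; print('yaw',np.arctan2(e[1],e[0]),np.hypot(*e))
s=dict(np.load('side0.npz')); i2=s['img'].astype(int); d=s
b=np.zeros(z.shape,bool); b[195:230,220:295]=1
line(b&(i2[...,0]-i2[...,2]>45),.015); line(b&(i2[...,2]-i2[...,0]>5),.0135)
# lid edges in canister frame from depth, top cam
d=dict(np.load('top0.npz')); w=world(d); q=np.zeros(z.shape,bool); q[140:200,142:189]=1; q&=(z>.085)&(z<.105)
for yaw in(-.23,-.25,-.27):
    ex=np.array([np.cos(yaw),np.sin(yaw)]); ey=np.array([-ex[1],ex[0]]); P=w[q]; o=np.array([.5833,.3045]); X=(P[:,:2]-o)@ex; Y=(P[:,:2]-o)@ey
    print(yaw,'X',np.percentile(X,[0,.5,99.5,100]),'Y',np.percentile(Y,[0,.5,1,99,99.5,100]),'lip Y',[ (Y[X<k].min(),Y[X<k].max()) for k in(-.066,-.07)], 'front edge Y slope', [X[(abs(Y-y)<.006)].min() for y in(-.05,-.035,.035,.05)],[X[(abs(Y-y)<.006)].max() for y in(-.05,-.035,0,.035,.05)])
A=np.c_[X,Y,np.ones(len(X))]; print('plane',np.linalg.lstsq(A,P[:,2],rcond=None)[0])
```

```text
103 c [0.4335 0.0232] yaw 0.4101509533620058 t -0.042541240647210876 0.04329479686639627 ends [0.3945 0.0062] [0.4732 0.0404]
3 c [0.5153 0.0601] yaw 0.49253835709044086 t -0.0036216696428127432 0.004168674225973245 ends [0.5121 0.0584] [0.519  0.0621]
yaw 0.42453758808019787 0.08978318794742182
149 c [0.4327 0.0248] yaw 0.4293850976053643 t -0.04432112650725566 0.04469265811631082 ends [0.3924 0.0063] [0.4734 0.0434]
110 c [0.5217 0.0638] yaw 0.39481450337559254 t -0.04608939091373534 0.04674136273474177 ends [0.4791 0.046 ] [0.5648 0.0817]
-0.23 X [-0.0763 -0.0748  0.0643  0.0655] Y [-0.0579 -0.0566 -0.0562  0.0783  0.0803  0.0849] lip Y [(np.float64(-0.028080161669902192), np.float64(0.02961845076763728)), (np.float64(-0.018019840861762126), np.float64(0.019397052332093174))] front edge Y slope [np.float64(-0.063557967982224), np.float64(-0.06315715774806195), np.float64(-0.0671925426076154), np.float64(-0.061138851458014135)] [np.float64(0.061865278084666284), np.float64(0.06423677369991153), np.float64(0.06463117073260405), np.float64(0.0650376511534966), np.float64(0.0620769076
[... 464 characters left out ...]
96702216), np.float64(0.06461996863824804), np.float64(0.06438885012758276), np.float64(0.061168717391152684)]
-0.27 X [-0.0765 -0.0746  0.064   0.0662] Y [-0.059  -0.0569 -0.056   0.0793  0.0816  0.0871] lip Y [(np.float64(-0.03074682762624163), np.float64(0.0269077741249705)), (np.float64(-0.02042605670249766), np.float64(0.016433860529398412))] front edge Y slope [np.float64(-0.06147528833291931), np.float64(-0.0660694114434198), np.float64(-0.06303899552787531), np.float64(-0.06325924607905266)] [np.float64(0.05937207720781389), np.float64(0.0658071891060676), np.float64(0.06458291941802484), np.float64(0.0637510090507842), np.float64(0.06023606047993589)]
plane [-0.03    0.0032  0.0982]
```

>>> apply_moves:
  plan: [0.018,0.055,0,0,1,0.036,0.112,0,0,1,0.054,0.169,0,0,1,0.073,0.226,0,0,1,0.091,0.284,0,0,1,0.11,0.342,-0.02,0.005,1,0.128,0.4,-0.04,0.005,1,0.147,0.458,-0.06,0.01,1,0.165,0.515,-0.08,0.01,1,0.184,0.573,-0.1,0.015,1,0.203,0.633,-0.12,0.016,1,0.203,0.633,-0.12,0.016,1]

```text
time: 1.6
eef_pos: [0.4581, 0.0396, 0.1211]
ee_rot: [-3.068, -0.665, 0.002]
ft_force: [-0.6, -1.0, -0.3]
opening: 1.0
```

>>> apply_moves:
  plan: [0,0,-0.04,0,0.8,0,0,-0.08,0,0.6,0,0,-0.1,0,0.6,0,0,-0.107,0,0.6,0,0,-0.107,0,0.6]

```text
time: 2.22
eef_pos: [0.4584, 0.0347, 0.0154]
ee_rot: [3.073, 0.653, -0.0]
ft_force: [-0.8, -0.1, -0.9]
opening: 0.602
```

>>> apply_moves:
  plan: [0,0,-0.001,0,0.4,0,0,-0.001,0,0.2,0,0,-0.001,0,0,0,0,-0.001,0,0,0,0,-0.001,0,0,0,0,-0.001,0,0,0,0,-0.001,0,0]

```text
time: 3.1
eef_pos: [0.4591, 0.035, 0.0153]
ee_rot: [3.072, 0.654, 0.003]
ft_force: [-0.6, -1.0, 5.9]
opening: 0.219
```

>>> apply_moves:
  plan: [0,0,0.03,0,0,0,0,0.07,0,0,0,0.01,0.115,0,0,-0.01,0.05,0.125,-0.08,0,-0.022,0.09,0.125,-0.17,0,-0.036,0.13,0.125,-0.26,0,-0.05,0.17,0.125,-0.36,0,-0.063,0.21,0.125,-0.46,0,-0.076,0.25,0.125,-0.56,0,-0.09,0.29,0.125,-0.67,0,-0.101,0.327,0.12,-0.67,0,-0.101,0.327,0.12,-0.67,0]

```text
time: 4.6
eef_pos: [0.3554, 0.3652, 0.1344]
ee_rot: [-3.116, 0.383, 0.001]
ft_force: [-0.6, -0.4, -2.0]
opening: 0.216
```

Run:
```python
from h import *
for n in('top','side'):
    d=get(n,n+'1.png'); np.savez(n+'1.npz',**d)
    u0,v0=((110,120) if n=='top' else (90,120)); c=d['img'][v0:v0+150,u0:u0+200,::-1]
    cv2.imwrite(f'pics/{n}1c.png',cv2.resize(c,None,fx=4,fy=4,interpolation=cv2.INTER_CUBIC))
s=ctrl.state(); print(s['eef_pos'],s['ee_rot'],s['opening'],s['ft_force'])
```

```text
[0.35707595 0.36182595 0.13422859] [ 3.11631069e+00 -3.90745972e-01 -2.37332825e-04] 0.21699295228188503 [-0.08477231 -1.22228972 -2.02176982]
```

View pics/top1c.png

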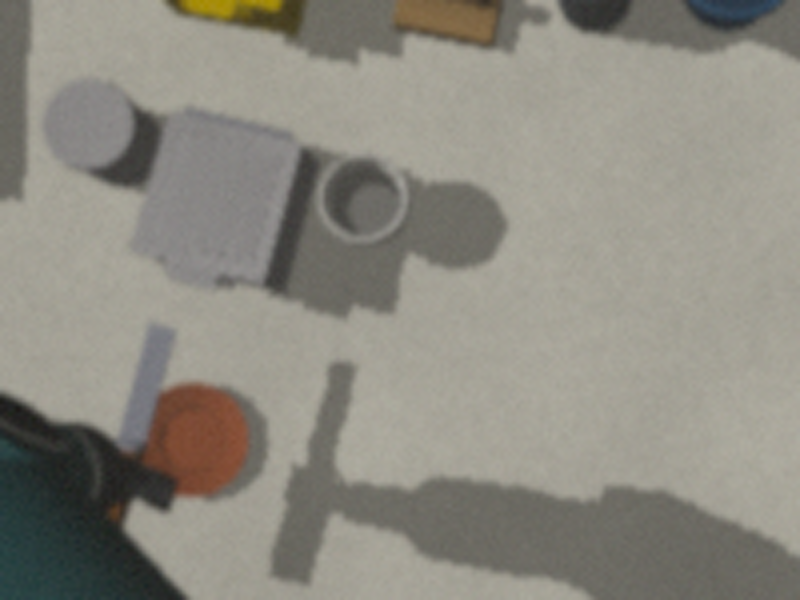

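View pics/side1c.png

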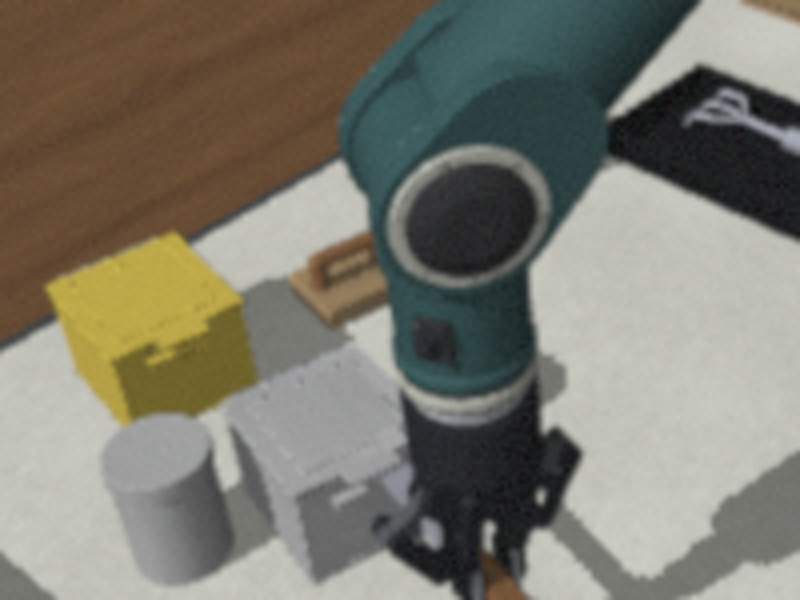

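The top crop shows the blade held at crop (133,448)→(162,327), i.e. full px (143,232)→(150,202). It is roughly in line with the lip at crop (205,280). The side view mostly hides the blade, so I'll use depth for its tilt and tip.

Run:
```python
from h import *
np.set_printoptions(precision=4,suppress=True)
d=dict(np.load('top1.npz')); w=world(d); z=w[...,2]; b=np.zeros(z.shape,bool); b[198:234,140:158]=1
m=b&(z>.11)&(z<.16)&(d['img'].sum(2)>300); P=w[m]
c=P.mean(0); e=np.linalg.eigh(np.cov(P[:,:2].T))[1][:,1]; e*=np.sign(e[0]); t=(P[:,:2]-c[:2])@e
print(len(P),c,'yaw',np.arctan2(e[1],e[0]),'t',t.min(),t.max(),'tip',c[:2]+e*t.max()); print('zfit',np.polyfit(t,P[:,2],1), 'resid',np.std(P[:,2]-np.polyval(np.polyfit(t,P[:,2],1),t)))
o=np.array([.5833,.3045]);ex=np.array([np.cos(.25),-np.sin(.25)]);ey=np.array([-ex[1],ex[0]])
tip=c[:2]+e*t.max(); print('tip in canister',(tip-o)@ex,(tip-o)@ey, 'mid y',(c[:2]-o)@ey)
```

```text
217 [0.4256 0.3485 0.1336] yaw -0.24651716779877633 t -0.05086875471546214 0.04788007663712432 tip [0.472  0.3368]
zfit [-0.0262  0.1336] resid 0.0034633507741374378
tip in canister -0.11584553290644731 0.0037760831140592247 mid y 0.003609325178483178
```

>>> apply_moves:
  plan: [0,-0.003,-0.025,0,0,0,-0.003,-0.044,0,0,0,-0.003,-0.044,0,0,0.01,-0.0055,-0.044,0,0,0.02,-0.008,-0.044,0,0,0.029,-0.0105,-0.044,0,0,0.029,-0.0105,-0.044,0,0]

```text
time: 5.58
eef_pos: [0.3877, 0.3513, 0.0906]
ee_rot: [-3.116, 0.395, -0.001]
ft_force: [-0.1, -1.0, -1.7]
opening: 0.215
```

Run:
```python
from h import *
np.set_printoptions(precision=4,suppress=True)
s=ctrl.state(); print(s['eef_pos'],s['ee_rot'],s['opening'],s['ft_force'])
d=get('top'); w=world(d); z=w[...,2]; P=w.reshape(-1,3)
o=np.array([.5833,.3045]);ex=np.array([np.cos(.25),-np.sin(.25)]);ey=np.array([-ex[1],ex[0]])
X=(P[:,:2]-o)@ex;Y=(P[:,:2]-o)@ey
for a in np.arange(-.17,-.055,.008):
    k=(X>a)&(X<a+.008)&(P[:,2]>.07)&(P[:,2]<.11)&(abs(Y)<.025)
    if k.any(): print(round(a,3),k.sum(),np.median(P[k,2]),Y[k].min(),Y[k].max())
```

```text
[0.3877 0.3513 0.0906] [-3.1162  0.3952 -0.0011] 0.2153584343091335 [-0.1411 -0.9816 -1.6629]
-0.17 17 0.0878698942433036 -0.013516695684593337 0.008531361707565762
-0.162 18 0.09057900772643235 -0.013089543729425111 0.008358626568617241
-0.154 17 0.08894072083176985 -0.013622537900195582 0.007602717286479453
-0.146 15 0.089036753483823 -0.01264499453750081 0.007182182637708434
-0.138 17 0.08906209145935828 -0.012256893315949764 0.008708224648405892
-0.13 18 0.08840095074637266 -0.01260863562878369 0.008633061503114868
-0.122 15 0.08945531436333098 -0.01336179622798629 0.005000045537309919
-0.114 17 0.0884481943740194 -0.012507999398539776 0.0076936352778662394
-0.106 19 0.08829581919088425 -0.012620250865449791 0.00836575044136696
-0.098 16 0.08842857950746119 -0.012857208300717507 0.006595048749892051
-0.09 17 0.08996359279878963 -0.013561766418201466 0.007561581678764458
-0.082 11 0.10082994328494754 -0.018385808131989576 0.015349853573314342
-0.074 36 0.09909468133494725 -0.0248824372306 0.01998963763543104
-0.066 36 0.099736478872126 -0.024205047132567235 0.024300264040793166
-0.058 38 0.0997922516134151 -0.02454638245763121 0.024874818377921736
```

>>> apply_moves:
  plan: [0.005,-0.0012,0,0,0,0.01,-0.0025,0,0,0,0.014,-0.0036,0,0,0,0.018,-0.0046,0,0,0,0.018,-0.0046,0,0,0]

```text
time: 6.25
eef_pos: [0.4047, 0.347, 0.0903]
ee_rot: [3.117, -0.393, 0.0]
ft_force: [0.4, 0.3, -1.4]
opening: 0.217
```

>>> apply_moves:
  plan: [0,0,0.006,0,0,0.0015,-0.0004,0.015,0,0,0.005,-0.0013,0.027,0,0,0.012,-0.003,0.0436,0,0,0.012,-0.003,0.0436,0,0,0.012,-0.003,0.0436,0,0]

```text
time: 7.0
eef_pos: [0.4169, 0.3441, 0.1342]
ee_rot: [-3.116, 0.392, -0.002]
ft_force: [-0.4, -0.2, -1.5]
opening: 0.223
```

```bash
cat > lid.py <<'E'
from h import *
import sys
np.set_printoptions(precision=4,suppress=True)
s=ctrl.state(); print(s['time'],s['eef_pos'],s['ee_rot'],s['opening'],s['ft_force'])
o=np.array([.5833,.3045]);ex=np.array([np.cos(.25),-np.sin(.25)]);ey=np.array([-ex[1],ex[0]])
for n in('top','side'):
    d=get(n,n+sys.argv[1]+'.png'); P=world(d).reshape(-1,3)
    X=(P[:,:2]-o)@ex-.06;Y=(P[:,:2]-o)@ey;Z=P[:,2]-.09
    k=(abs(Y)<.052)&(X>-.14)&(X<.03)&(Z>.01)&(Z<.15)
    if k.sum()>20:
        h=np.histogram(np.arctan2(Z[k],-X[k]),bins=np.arange(0,1.8,.1)); print(n,k.sum(),h[0])
E
python3 lid.py 2
```

```text
7.0 [0.4169 0.3441 0.1342] [-3.1164  0.3923 -0.0019] 0.22255517941439662 [-0.3783 -0.2327 -1.4916]
top 1074 [  0   0   8  47 622 251  71  36  21   7   3   5   2   0   0   0   1]
side 449 [  0   0   0  46 355  48   0   0   0   0   0   0   0   0   0   0   0]
```

>>> apply_moves:
  plan: [0.0088,-0.0022,0.0155,0,0,0.0198,-0.005,0.029,0,0,0.0323,-0.0082,0.0405,0,0,0.0461,-0.0118,0.05,0,0,0.0609,-0.0155,0.057,0,0,0.0762,-0.0194,0.0614,0,0,0.084,-0.0214,0.0625,0,0,0.0918,-0.0234,0.0634,0,0,0.098,-0.025,0.0634,0,0,0.098,-0.025,0.0634,0,0]

```text
time: 8.35
eef_pos: [0.5151, 0.3187, 0.1971]
ee_rot: [3.117, -0.393, 0.001]
ft_force: [0.2, -0.3, -1.8]
opening: 0.216
```

```bash
python3 lid.py 3
```

```text
8.35 [0.5151 0.3187 0.1971] [ 3.1166 -0.3931  0.0011] 0.21577231978399264 [ 0.1676 -0.2584 -1.8316]
top 365 [  0   0   0   0   0   0   3   7  48  39  32  31  29  28 105  43   0]
side 684 [  0   0   0   0   0   0  32  84  46   1  20  24  51  89 334   3   0]
```

>>> apply_moves:
  plan: [-0.02,0.005,0,0,0,-0.05,0.0128,0,0,0,-0.09,0.023,0,0,0,-0.13,0.033,0,0,0,-0.15,0.038,0,0,0,-0.15,0.038,0,0,0]

```text
time: 9.2
eef_pos: [0.3629, 0.3578, 0.1977]
ee_rot: [-3.117, 0.387, -0.001]
ft_force: [0.5, 0.4, -1.1]
opening: 0.216
```

```bash
python3 lid.py 4
python3 - <<'E'
import cv2
a=cv2.imread('pics/top4.png')[110:260,100:300];b=cv2.imread('pics/side4.png')[130:280,80:280]
cv2.imwrite('pics/c4.png',cv2.resize(cv2.hconcat([a,b]),None,fx=2,fy=2))
E
```

```text
9.2 [0.3629 0.3578 0.1977] [-3.1174  0.3872 -0.0008] 0.21600707270082214 [ 0.501  0.436 -1.11 ]
top 141 [ 0  0  0  0  0  0  0  0  0  0  0  0  0  0 97 44  0]
side 1077 [  0   0   0   0   0   0   0   0   0   1   9  26  51 178 804   8   0]
```

View pics/c4.png

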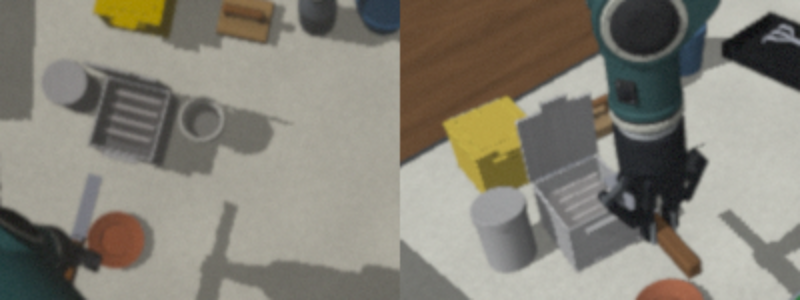

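Both crops show the lid standing nearly upright (crop (560,135) on the right), with the scraper clear of it and still held. Next I'll carry it over the tray.

>>> apply_moves:
  plan: [0.01,-0.045,0,0,0,0.03,-0.1,0,0.02,0,0.05,-0.155,0,0.05,0,0.07,-0.21,0,0.08,0,0.09,-0.265,0,0.11,0,0.11,-0.32,0,0.14,0,0.13,-0.375,0,0.17,0,0.15,-0.43,0,0.2,0,0.172,-0.485,0,0.23,0,0.193,-0.54,0,0.251,0,0.2155,-0.595,0,0.251,0,0.2155,-0.607,0,0.251,0]

```text
time: 10.8
eef_pos: [0.5797, -0.2572, 0.1965]
ee_rot: [3.138, -0.012, -0.0]
ft_force: [-0.4, -0.1, -1.8]
opening: 0.22
```

>>> apply_moves:
  plan: [0,0,-0.04,0,0,0,0,-0.08,0,0,0,0,-0.11,0,0,0,0,-0.13,0,0,0,0,-0.13,0,0]

```text
time: 11.42
eef_pos: [0.5788, -0.2497, 0.0658]
ee_rot: [-3.141, -0.001, 0.005]
ft_force: [-0.3, 0.2, -1.4]
opening: 0.218
```

Run:
```python
from h import *
np.set_printoptions(precision=4,suppress=True)
s=ctrl.state(); print(s['time'],s['eef_pos'],s['ee_rot'],s['opening'],s['ft_force'])
d=get('top','top5.png'); e=get('side','side5.png')
cv2.imwrite('pics/c5.png',cv2.resize(cv2.hconcat([d['img'][100:240,270:400,::-1],e['img'][90:230,210:360,::-1]]),None,fx=2.8,fy=2.8))
P=world(d).reshape(-1,3)
for a in np.arange(.6,.74,.01):
    k=(P[:,0]>a)&(P[:,0]<a+.01)&(P[:,2]>.045)&(P[:,2]<.085)&(abs(P[:,1]+.25)<.03)
    if k.any(): print(round(a,3),k.sum(),np.median(P[k,2]),P[k,1].min(),P[k,1].max())
```

```text
11.425 [ 0.5788 -0.2497  0.0658] [-3.1406 -0.0006  0.0046] 0.21781420563629725 [-0.2748  0.2236 -1.4297]
0.62 2 0.06045403544232786 -0.2396934318011006 -0.23960287513376283
0.63 8 0.0634326646683443 -0.24614642520837876 -0.23929498582558356
0.64 9 0.06461050497715837 -0.24635079478572425 -0.23876657832992054
0.65 12 0.06319679016952828 -0.2502107606643867 -0.2383443304969039
0.66 13 0.06282413598846714 -0.25360631323820415 -0.23884297787386644
0.67 17 0.06294601198597571 -0.2570234367053193 -0.24040631210101082
0.68 18 0.06308898908827187 -0.2578690145773147 -0.23983097897251177
0.69 15 0.062150512972778627 -0.2573737710529318 -0.24045648361559874
```

View pics/c5.png

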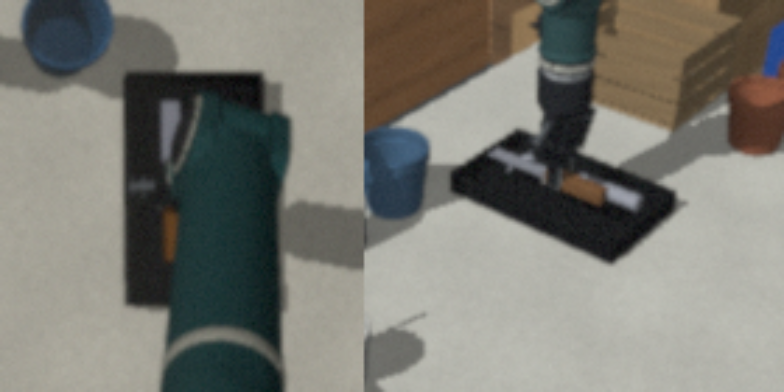

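The scraper is over the free half of the tray (blade at left crop (170,130)), clear of the cultivator and parallel to the walls. Now I'll lower it slowly.

>>> apply_moves:
  plan: [0,0,-0.02,0,0,0,0,-0.032,0,0,0,0,-0.038,0,0,0,0,-0.041,0,0,0,0,-0.043,0,0,0,0,-0.043,0,0]

```text
time: 12.28
eef_pos: [0.58, -0.2499, 0.0245]
ee_rot: [3.141, 0.001, 0.0]
ft_force: [-0.4, -0.1, -1.6]
opening: 0.225
```

>>> apply_moves:
  plan: [0,0,-0.001,0,0,0,0,-0.002,0,0,0,0,-0.002,0,0]

```text
time: 12.65
eef_pos: [0.5798, -0.2498, 0.0223]
ee_rot: [3.142, 0.001, -0.0]
ft_force: [0.3, -0.8, -1.5]
opening: 0.218
```

>>> apply_moves:
  plan: [0,0,-0.0007,0,0,0,0,-0.0014,0,0,0,0,-0.0018,0,0,0,0,-0.0018,0,0]

```text
time: 13.15
eef_pos: [0.5799, -0.2499, 0.0205]
ee_rot: [3.142, 0.001, 0.0]
ft_force: [-0.5, -0.5, -1.0]
opening: 0.212
```

>>> apply_moves:
  plan: [0,0,-0.0005,0,0,0,0,-0.001,0,0,0,0,-0.001,0,0]

```text
time: 13.52
eef_pos: [0.5799, -0.2499, 0.0204]
ee_rot: [3.141, 0.001, -0.0]
ft_force: [-2.9, 1.1, 6.0]
opening: 0.221
```

Contact is 6 N up, the same reading as on the table at the grasp. I'll open part way and rise.

>>> apply_moves:
  plan: [0,0,0,0,0.27,0,0,0,0,0.35,0,0,0,0,0.42,0,0,0,0,0.42,0,0,0.01,0,0.42,0,0,0.03,0,0.42,0,0,0.07,0,0.42,0,0,0.12,0,0.42,0,0,0.17,0,0.42]

```text
time: 14.65
eef_pos: [0.58, -0.2498, 0.1928]
ee_rot: [3.141, 0.001, 0.003]
ft_force: [1.4, -0.1, 0.1]
opening: 0.417
```

>>> apply_moves:
  plan: [-0.04,0.05,0,0,0.42,-0.08,0.1,0,0,0.42,-0.12,0.15,0,0,0.42,-0.15,0.2,0,0,0.42,-0.15,0.24,0,0,0.42,-0.15,0.24,0,0,0.42]

```text
time: 15.4
eef_pos: [0.4301, -0.0071, 0.1913]
ee_rot: [-3.141, -0.01, -0.005]
ft_force: [-0.9, 0.6, 1.1]
opening: 0.416
```

```bash
python3 lid.py 6
python3 - <<'E'
from h import *
np.set_printoptions(precision=4,suppress=True)
d=get('top'); e=get('side')
cv2.imwrite('pics/c6.png',cv2.resize(cv2.hconcat([d['img'][80:240,100:400,::-1],e['img'][90:250,90:360,::-1]]),None,fx=1.4,fy=1.4,interpolation=cv2.INTER_CUBIC))
w=world(d);z=w[...,2];b=np.zeros(z.shape,bool);b[115:215,312:370]=1
im=d['img'].astype(int); m=b&(im[...,0]-im[...,2]>30); P=w[m]; print('handle',P.mean(0),np.ptp(P[:,:2],0),np.median(P[:,2]))
t=w[b]; k=(abs(t[:,1]+.25)<.007)
for a in np.arange(.48,.74,.02):
    q=k&(t[:,0]>a)&(t[:,0]<a+.02); print(round(a,2),np.nanmedian(t[q,2]).round(4),end=' ')
E
```

```text
15.4 [ 0.4301 -0.0071  0.1913] [-3.1414 -0.0103 -0.005 ] 0.41581058657450615 [-0.9016  0.6318  1.0725]
top 142 [ 0  0  0  0  0  0  0  0  0  0  0  0  0  1 93 48  0]
side 1068 [  0   0   0   0   0   0   0   0   0   2   5  15  63 152 825   6   0]
handle [ 0.5517 -0.2474  0.0268] [0.0911 0.0198] 0.02807755249184951
0.48 0.0049 0.5 0.0266 0.52 0.0295 0.54 0.0281 0.56 0.0292 0.58 0.03 0.6 0.0188 0.62 0.0189 0.64 0.0184 0.66 0.0189 0.68 0.019 0.7 0.0063 0.72 0.0056
```

View pics/c6.png

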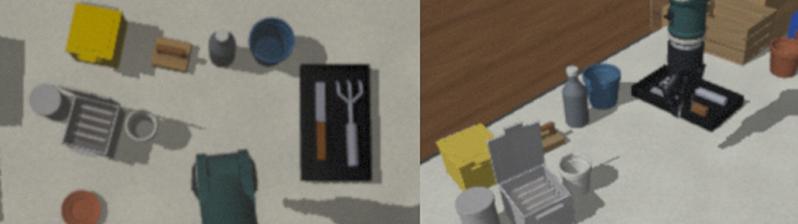

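The scraper lies flat beside the cultivator: handle top at 29 mm, blade top at 18.8 mm and level, origin about tray (0, +0.035). The lid stays at about 1.45 rad, so I'm handing in.

```bash
python3 -c "
from cell import ctrl
print(ctrl.job_done())"
```

```text
the job is handed in; nothing more can be done
None
```

The lid is open and the scraper is lying flat in the tray beside the cultivator. I handed the job in at about 15.5 s of the 50 s; no verdict was reported.

I gripped the scraper by its handle and slid the blade about 11 mm under the canister's lip. I then raised it along the hinge arc, pausing at about 0.38 rad before taking the lid to about 1.45 rad. After withdrawing straight back, I lowered the scraper into the free half of the tray with about 6 N of contact and released it.

Last checks:
- **Lid:** depth from both cameras still puts it at about 1.4–1.5 rad, unchanged since the blade was withdrawn.
- **Scraper:** it lies level, with the handle top at 29 mm and the blade top at about 19 mm, as expected on the 5 mm floor. Its origin is about 0 mm along x and +35 mm along y from the tray's middle, clear of the cultivator.
- **Other objects:** everything else looked undisturbed in the final picture; I did not re-measure positions. The arm was clear of everything.

No check failed. The one disagreement was about 3–4 mm sideways in the camera reading of the held blade, within the lip's margin. I shifted 3 mm for it, and the next reading was about 2.5 mm off the other way, which I left.

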